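# Prop the horn and pull the rivet press

### The arm

A 6-joint arm with a two-finger parallel gripper is mounted at the origin on the work surface. World frame = base frame: x ahead of the robot, y to its left, z up, the work surface at z = 0. Lengths are in m, angles in degrees, forces in N, time in s.
With the tool pointing down it reaches from about 0.3 to 0.825 m from the base axis. Payload 5.4 kg.
Tool frame: the origin (TCP) lies on the centre line of the jaws, within the pads' length; the fingertips stand 8 mm ahead of it and the grasp point (between the pads) lies 11 mm behind it; z points along the fingers, y is the direction in which the jaws open and shut (so a half turn about z gives the same grasp; the last joint's range is limited). The gripper opens to 92 mm and grips with 3 to 60 N. Pads are 20 mm wide; open, the fingers measure 128 mm over their backs; the gripper's body (75 mm by 189 mm) begins 69 mm behind the grasp point.
Start: joints at [-82.282, 9.076, 91.501, -0, 79.423, -12.038], TCP at [0.194, -0.541, 0.223] pointing down, gripper open.
Joint ranges: [-166.64, 166.64], [-54.1, 131.32], [10.49, 154.53], [-73.88, 253.88], [9.74, 151.15], [-171.62, 171.62]. Speed limits (degrees/s): [147.25, 147.25, 180, 180, 180, 180].

### API

Orientations are given as [roll, pitch, yaw] about the fixed x, y, z axes, in that order (R = Rz(yaw) Ry(pitch) Rx(roll)).
In Python, from cell import bot gives the robot as it stands.
- The arm moves only by the tool servo_tool, never from a script. Its arguments are lists of equal length, an entry for each row: "fingers": the closure, from -1 (fully open) to 1 (shut); "offset": the shift along the tool's x, y, z as a fraction of full scale, a list of three; "turn": the turn, a rotation vector about the tool's x, y, z as a fraction of full scale, a list of three. In form: {"fingers": [fingers, ...], "offset": [[dx, dy, dz], ...], "turn": [[rx, ry, rz], ...]}. A call has 1 to 12 rows; each row is the pose to reach, as a shift and turn from the pose commanded when the call began, along the tool's axes at that moment; what a row does not reach only later rows make up. Full scale, the value 1, is 0.5 m for a shift and 60 degrees for a turn. A row lasts 1/10 s, in which the tool goes at most 50 mm and 8.59 degrees, less where a joint would pass 70% of its speed; a pose out of reach is approached as far as the arm can. A call with a number of a shift or a turn outside -1 to 1 is refused whole. A call with a gripper value outside its range is refused whole. The fingers move at their own pace and stop on an object; the grip force is fixed at half the most. Time passes only in rows, so rows that repeat a pose let the fingers close. It gives the time, the measured TCP pose, the force and the opening at its end, in the units of the state.
- bot.observe(): the state, without advancing time (a new reading comes with each control period).
- bot.get_image(name): name is "scene" or "top" or "wrist"; returns a dict with "color" (384x512x3 uint8, red, green, blue), "range_z" (384x512 float32, m along the optical axis (not along the pixel's ray), 0 where there is no reading), "fx", "fy", "cx", "cy" (pixels), "R" (3x3) and "t" (3): a world point X has camera coordinates R X + t; the wrist camera has in their place "mount" (4x4, takes a point from camera to tool coordinates, whose origin is the TCP and whose axes are the flange's). Camera axes: x right, y down, z forward; pixel columns grow to the right and rows downward; lengths in m; the calibration is good to about 2 mm. The wrist camera is an equidistant fisheye: a pixel r from the principal point sees the ray r / f radians off the axis. A picture is of the moment at which its call begins: read the wrist's pose just before it.
- bot.finish_job(): hands the job in, once; it reports no verdict.
The state is a dict: "t": time; "joints": joint angles; "qd": joint speeds; "joint_torque": joint torques, N m; "tool_pos": TCP position; "tool_rot": TCP orientation; "ft_force": force on the tool from outside, world axes, zero at the start; "ft_torque": the same for the moment, N m; "finger_gap": finger opening in m.
Only numpy, scipy, OpenCV 4.12 (cv2) and the standard library are available. Lean on these libraries where they do the work, as an engineer would, in place of code of your own. Each camera call takes 0.05 s, during which the arm holds its last target. There are 200 camera calls.

### The job

A copper pot shell hangs on the horn of the bench rivet press with its rivet under the ram. Swing the folded prop stand at the free end of the horn down, past the point where its spring flips it, so that it snaps home under the horn and stays there; only then pull the hand lever all the way down to its stop to close the rivet, and let it come back up to rest. Leave the shell hanging where it is and do not disturb the other things on the bench.

Things in the scene. Friction and masses are not known exactly. Their poses are not given: they have to be found in the camera images.
- press: Grey C-frame horn press bolted to the bench, 350 mm long, 262 high. Origin on the bench top under its bed; z up; -y runs along the horn from the column (y +20 to +90 mm) to its free end (-203); -x is the side the lever points to. Bed 18 mm thick, x -70 to 70, y +110 to -240. Horn 30 mm wide, top at z 140. Head over it: x -28 to 28, y +90 to -96, z 195 to 262; ram at y -65.
- prop_pivot (a point): Centre of the prop stand's hinge pin at the free end of the horn: fixed at press (0, -190, 122) mm, axes as the press. The pin lies along press x. The stand is a steel bar 26 mm wide, 14 thick, with a dark cross foot 44 x 36 x 8 mm, its sole 100 mm from the pin. Folded, it sticks out level beyond the horn in press -y; down, it stands under the horn's end.
- prop_end (a point): Point on the prop stand's outer face near its foot, 83 mm from the pin and 7 mm off the bar's centre line (a toe pad on it is 34 mm wide). Folded, this face looks up; down, it looks away from the column. The point turns with the stand: -y points from pin to foot, z square out of this face.
- prop (a joint): Prop stand angle, rad: 0 = folded, level, in line with the horn (one stop); grows as the foot swings down and in towards the column; 1.64 = down, just past plumb (other stop). A coil spring on the horn's +x side holds it at whichever stop it is nearer; dead centre about 0.7. Pushing it near its foot takes about 6 N at first, fading to none at dead centre; then it snaps to 1.64 by itself.
- lever_pivot (a point): Centre of the hand lever's pin in the press head, at press (0, -65, 235) mm, fixed to the press. The pin lies along press y. Axes as the press.
- lever_grip (a point): Point on the axis of the round dark wooden grip of the hand lever, 155 mm from the lever's pin. The grip is 96 mm long (107 to 203 mm from the pin) and 27 to 31 mm thick; the steel rod between grip and pin is 14 mm thick. The lever swings in the press's x-z plane; at rest it slopes up from the pin towards press -x, 30 degrees above level.
- lever (a joint): Angle of the hand lever in rad: 0 = up at rest, 1.1 = fully down at its stop (the grip then slopes down 33 degrees below level). A spring pushes it up: it needs about 5 N down on the middle of the grip to start and about 13 N at the stop, and it rises by itself to 0 when let go. It drives the ram down 20 mm.
- shell_center (a point): Centre of the copper pot shell, an open tube 100 mm across, 80 mm long, wall 3.5 mm, 0.2 to 0.4 kg, hanging loose on the horn (its axis along the horn, its upper wall resting on the horn under the ram, press y = -25 to -105 mm). Bottom of it 43 mm above the bench.
- saucepan: Bystander: copper saucepan 128 mm across, 75 mm high, with a straight brass handle reaching 175 mm from its centre, standing on the bench. Origin under its centre.
- rivet_tray: Bystander: wooden tray of rivets, 110 x 150 x 35 mm. Origin under its centre.
- mallet: Bystander: wooden mallet lying down, head 100 x 62 x 62 mm, handle 210 mm long towards its y. Origin under the head's centre.
- hammer: Bystander: hammer 270 mm long, lying. Origin under its middle.

How it is judged:
By the outcome, as a careful person would: the job done as asked, in the order asked, and still so for the second after the job is handed in, with the robot touching nothing.
It also fails if it takes over 58 s, if anything falls off the work surface, if the arm or the gripper's body presses on something with over 40 N, if the wrist force passes 120 N, or if a joint passes its speed limit or range.

## Working session

There is one attempt and no reset: what is moved stays moved. The work goes in short steps, Python scripts to look and compute and a tool call to move; the robot and the scene stay as the last step left them, time stands still between calls to the robot, and variables do not carry over. Pictures are saved under pics/ and viewed, about 8 in all and at most 12, crops included, and the job is handed in when it is done.

Besides the shell and the picture viewer there is one more tool, called after "Request:" by a JSON object that holds its "api" and its "payload". servo_tool: Moves the arm, as the interface text tells. Shift numbers are shares of 0.5 m and turn numbers shares of 60 degrees, none past 1 either way. Its arguments: {"type":"object","properties":{"fingers":{"type":"array"},"offset":{"type":"array"},"turn":{"type":"array"}},"required":["fingers","offset","turn"]}

```bash
ls; mkdir -p pics
cat > h.py <<'E'
import numpy as np,cv2
from cell import bot
def pts(im):
    z=im["range_z"];v,u=np.mgrid[:z.shape[0],:z.shape[1]]
    c=np.stack([(u-im["cx"])/im["fx"]*z,(v-im["cy"])/im["fy"]*z,z],-1)
    return (c-im["t"])@np.array(im["R"])
E
python3 - <<'E'
from h import *
print(bot.observe())
a=[]
for n in("scene","top"):
    im=bot.get_image(n);np.savez(n+".npz",P=pts(im),**im)
    cv2.imwrite(f"pics/{n}.png",im["color"][:,:,::-1]); print(n,im["fx"],im["R"],im["t"])
E
```

```text
pics
{'t': 0.0, 'joints': array([-8.22831771e+01,  9.11312293e+00,  9.15684404e+01, -2.14680234e-03,
        7.94206252e+01, -1.20391747e+01]), 'qd': array([-0.04910531, -0.06326095,  0.09285802, -0.06214653,  0.01165539,
        0.01252783]), 'joint_torque': array([ 1.39998656e-04, -3.85566080e+01, -3.22109663e+01,  7.01545877e-02,
        3.77812504e-02, -1.57649588e-04]), 'tool_pos': array([ 0.19423613, -0.54058833,  0.22164688]), 'tool_rot': array([-1.79899619e+02, -1.92513033e-02,  1.97563768e+01]), 'ft_force': array([ 0.11644589, -1.14421849,  0.33760735]), 'ft_torque': array([ 0.02764424, -0.03756105, -0.04013867]), 'finger_gap': 0.09186238026041445}
scene 363.7375402774617 [[-0.63316702  0.77399627 -0.00541297]
 [ 0.55870797  0.45218835 -0.69524895]
 [-0.53567241 -0.44323297 -0.71874864]] [ 0.26980958 -0.14721861  1.52459037]
top 391.64164935480153 [[-2.53707023e-02 -9.99675640e-01 -2.22290346e-03]
 [-9.95854342e-01  2.54678981e-02 -8.73241996e-02]
 [ 8.73524879e-02 -1.78821346e-06 -9.96177466e-01]] [0.05607794 0.51520451 1.58195913]
```

View pics/scene.png

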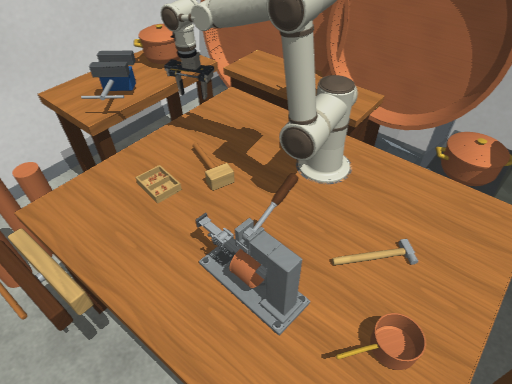

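View pics/top.png

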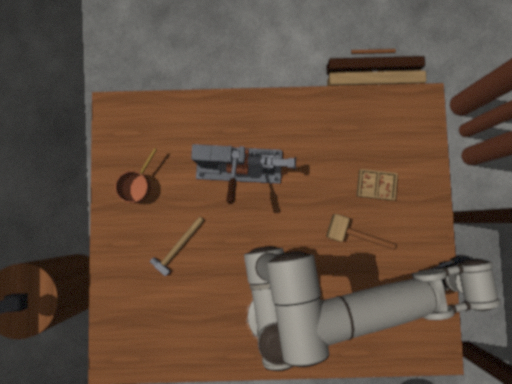

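The press stands with its head at top-view pixels (193–285, 145–183). The lever grip is at (232,190), pointing at the robot. The prop foot is at about (291,163), pointing to world -y. Next I measure the press pose.

Run:
```python
from h import *
for n in("top","scene"):
    d=np.load(n+".npz");P=d["P"];C=d["color"].astype(int)
    ok=(d["range_z"]>0)&(P[...,0]>.25)&(P[...,0]<.75)&(abs(P[...,1])<.4)
    g=(C.max(-1)-C.min(-1)<45)
    for nm,lo,hi in(("head",.25,.275),("bed",.010,.026),("horn",.125,.15)):
        m=ok&g&(P[...,2]>lo)&(P[...,2]<hi)
        Q=P[m]
        m2=(Q[:,0]>.35)
        Q=Q[m2]
        if len(Q)<5: continue
        r=cv2.minAreaRect((Q[:,:2]*1000).astype(np.float32))
        print(n,nm,len(Q),r,np.median(Q[:,2]),Q.min(0).round(3),Q.max(0).round(3)); print(cv2.boxPoints(r).round())
    # grip: dark brown above table
    m=ok&(P[...,2]>.24)&(C[...,0]-C[...,2]>15)&(C[...,0]<140)&(P[...,0]>.3)
    Q=P[m]; 
    if len(Q): print("grip",len(Q),Q.mean(0),Q.min(0),Q.max(0))
    for yy in (-.22,-.2,-.18,-.16,-.14,-.12,-.1):
        Q=P[ok&g&(P[...,2]>.08)&(abs(P[...,1]-yy)<.01)]
        if len(Q): print(yy,len(Q),Q.min(0).round(3),Q.max(0).round(3),np.median(Q,0).round(3))
```

```text
top head 775 ((610.8739013671875, 193.14739990234375), (186.96780395507812, 92.47872924804688), 82.38321685791016) 0.2562918958021806 [0.556 0.097 0.25 ] [0.659 0.285 0.275]
[[553. 107.]
 [644.  94.]
 [669. 280.]
 [577. 292.]]
top bed 1050 ((519.01806640625, -27.705841064453125), (690.0115966796875, 333.7420959472656), 89.99819946289062) 0.0190551435240614 [ 0.352 -0.373  0.01 ] [0.686 0.317 0.026]
[[ 352. -373.]
 [ 686. -373.]
 [ 686.  317.]
 [ 352.  317.]]
top horn 594 ((619.6478271484375, 94.3141860961914), (73.15162658691406, 373.2405090332031), 0.15565051138401031) 0.13523883172446077 [ 0.583 -0.092  0.125] [0.656 0.281 0.149]
[[583. 281.]
 [584. -92.]
 [657. -92.]
 [656. 281.]]
grip 297 [0.49362757 0.13135373 0.34975621] [ 0.30012459 -0.06962782  0.24433708] [0.65909501 0.28595777 0.69740021]
-0.1 11 [ 0.584 -0.092  0.136] [ 0.621 -0.091  0.145] [ 0.603 -0.092  0.139]
scene head 1332 ((603.9558715820312, 193.32305908203125), (186.2526397705078, 100.71390533447266), 85.66463470458984) 0.2543384572421197 [0.55  0.097 0.25 ] [0.66  0.286 0.275]
[[547. 104.]
 [647.  97.]
 [661. 282.]
 [561. 290.]]
scene bed 2009 ((538.2406005859375, -43.604461669921875), (708.1625366210938, 304.9906921386719), 87.73540496826172) 0.017627693138916066 [ 0.389 -0.4    0.01 ] [0.704 0.309 0.026]
[[ 372. -391.]
 [ 677. -403.]
 [ 705.  304.]
 [ 400.  316.]]
scene horn 871 ((623.7384643554688, 95.46583557128906), (379.5433349609375, 68.58651733398438), 85.1301498413086) 0.13319807383416782 [ 0.582 -0.095  0.125] [0.662 0.286 0.15 ]
[[573. -91.]
 [642. -97.]
 [674. 282.]
 [606. 287.]]
grip 407 [0.4850791  0.13466616 0.34271567] [ 0.30010483 -0.0361513   0.24232158] [0.64727729 0.28338607 0.70465477]
-0.1 16 [ 0.596 -0.095  0.112] [ 0.625 -0.09   0.14 ] [ 0.615 -0.091  0.137]
```

Run:
```python
from h import *
for n in("top","scene"):
    d=np.load(n+".npz");P=d["P"];C=d["color"].astype(int)
    g=(d["range_z"]>0)&(C.max(-1)-C.min(-1)<40)&(P[...,0]>.45)&(P[...,0]<.75)&(P[...,1]>-.12)&(P[...,1]<.32)
    def band(lo,hi,nm):
        m=(g&(P[...,2]>lo)&(P[...,2]<hi)).astype(np.uint8)
        k,l,s,_=cv2.connectedComponentsWithStats(m); i=1+np.argmax(s[1:,4]); Q=P[l==i]
        print(n,nm,len(Q),np.median(Q[:,2]))
        for y in np.arange(-.1,.3,.03):
            S=Q[abs(Q[:,1]-y)<.006]
            if len(S)>2: print("  y%.3f x %.3f..%.3f mid %.4f"%(y,S[:,0].min(),S[:,0].max(),(S[:,0].min()+S[:,0].max())/2))
        print("  yrange",Q[:,1].min(),Q[:,1].max())
    band(.256,.268,"headtop"); band(.012,.024,"bed"); band(.115,.15,"prop")
    m=(d["range_z"]>0)&(P[...,2]>.23)&(P[...,2]<.36)&(P[...,0]>.38)&(P[...,0]<.55)&(P[...,1]>.05)&(P[...,1]<.25)
    Q=P[m]; 
    for x in np.arange(.40,.56,.02):
        S=Q[abs(Q[:,0]-x)<.008]
        if len(S): print("  lever x%.2f n%d y %.3f..%.3f z %.3f..%.3f"%(x,len(S),S[:,1].min(),S[:,1].max(),S[:,2].min(),S[:,2].max()))
t=cv2.imread("pics/top.png")[120:215,170:320]; s=cv2.imread("pics/scene.png")[165:335,190:320]
t=cv2.resize(t,(600,380),interpolation=cv2.INTER_CUBIC);cv2.imwrite("pics/crop.png",t)
```

```text
top headtop 107 0.2597187881722914
  y0.140 x 0.622..0.646 mid 0.6341
  y0.170 x 0.601..0.648 mid 0.6245
  yrange 0.1290922420419364 0.18945564753648425
top bed 501 0.018694629796009013
  y-0.040 x 0.539..0.610 mid 0.5747
  y-0.010 x 0.540..0.610 mid 0.5752
  y0.020 x 0.545..0.600 mid 0.5722
  y0.050 x 0.546..0.613 mid 0.5792
  y0.080 x 0.551..0.613 mid 0.5819
  y0.110 x 0.551..0.577 mid 0.5641
  y0.140 x 0.553..0.581 mid 0.5667
  yrange -0.04043327484687017 0.14613895937007987
top prop 568 0.13466199859080216
  y-0.070 x 0.588..0.620 mid 0.6041
  y-0.040 x 0.595..0.621 mid 0.6083
  y-0.010 x 0.588..0.648 mid 0.6180
  y0.020 x 0.590..0.648 mid 0.6191
  y0.050 x 0.600..0.649 mid 0.6246
  y0.080 x 0.603..0.651 mid 0.6272
  y0.110 x 0.589..0.600 mid 0.5948
  y0.140 x 0.580..0.590 mid 0.5852
  yrange -0.09230189015113771 0.13529657476543977
  lever x0.44 n10 y 0.134..0.150 z 0.327..0.340
  lever x0.46 n42 y 0.127..0.157 z 0.327..0.352
  lever x0.48 n35 y 0.127..0.154 z 0.317..0.338
  lever x0.50 n40 y 0.125..0.152 z 0.303..0.325
  lever x0.52 n30 y 0.125..0.148 z 0.296..0.317
  lever x0.
[... 504 characters left out ...]
 0.6667
  y0.230 x 0.672..0.699 mid 0.6852
  y0.260 x 0.675..0.702 mid 0.6882
  y0.290 x 0.566..0.704 mid 0.6351
  yrange -0.046724565788546966 0.3094134642722476
scene prop 681 0.13135313130262422
  y-0.070 x 0.589..0.622 mid 0.6055
  y-0.040 x 0.596..0.620 mid 0.6080
  y-0.010 x 0.598..0.645 mid 0.6212
  y0.020 x 0.589..0.650 mid 0.6193
  y0.050 x 0.600..0.654 mid 0.6271
  y0.080 x 0.616..0.650 mid 0.6330
  yrange -0.09459846325368121 0.08995663393776299
  lever x0.46 n62 y 0.131..0.158 z 0.324..0.346
  lever x0.48 n73 y 0.129..0.156 z 0.307..0.338
  lever x0.50 n67 y 0.127..0.154 z 0.297..0.325
  lever x0.52 n74 y 0.127..0.152 z 0.281..0.314
  lever x0.54 n38 y 0.131..0.146 z 0.275..0.296
```

View pics/crop.png

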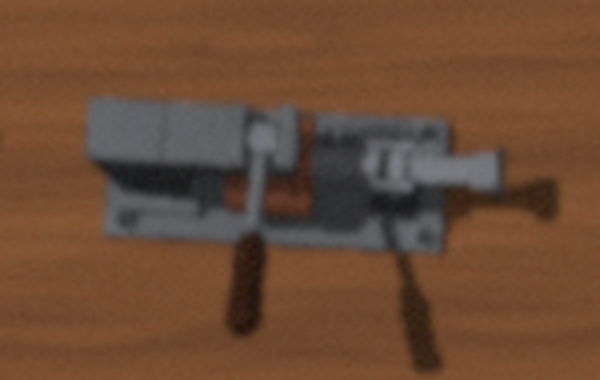

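The crop confirms the layout: the lever grip is lower centre and the prop foot is at the right. The bed edges, prop centreline and head give press origin ≈ (0.628, 0.1955) with yaw ≈ -4.95°. The lever centreline agrees to 2 mm. Next is a helper for the relative moves.

```bash
cat > g.py <<'E'
import numpy as np
a=np.radians(-4.95);O=np.array([.628,.1955]);Rp=np.array([[np.cos(a),-np.sin(a)],[np.sin(a),np.cos(a)]])
def W(x,y,z): return np.r_[O+Rp@np.array([x,y]),z]      # press(m)->world
def rel(p,yaw,q,yaw2):                                   # tool-down poses -> offset, turn
    c,s=np.cos(np.radians(yaw)),np.sin(np.radians(yaw))
    R=np.array([[c,s,0],[s,-c,0],[0,0,-1]])
    return (R.T@(np.array(q)-p)/.5).round(4),round(-(yaw2-yaw)/60,4)
def prop(r,al,gap=0):  # TCP for pushing edge at radius r, stand angle al; pad half width 10 mm
    return W(0,-.190-r*np.cos(al)-.007*np.sin(al)-.010,.122-r*np.sin(al)+.007*np.cos(al)+.008+gap)
E
python3 - <<'E'
from g import *
from cell import bot
im=bot.get_image("wrist");print(im["mount"][:3,3])
p0=[.194,-.541,.223];y=19.756
m=[.44,-.26,.223]
print(rel(p0,y,m,60)); t=prop(.066,0,.025);print(t)
print(rel(m,60,[t[0],t[1],.20],85.05))
E
```

```text
[ 0.06647162  0.000264   -0.16237997]
(array([ 0.653 , -0.3626,  0.    ]), -0.6707)
[ 0.60504783 -0.06950792  0.162     ]
(array([0.495 , 0.0954, 0.046 ]), -0.4175)
```

Request:
{"api": "servo_tool", "payload": {"fingers": [1,1,1,1,1,1,1,1,1,1,1], "offset": [[0.653,-0.3626,0],[0.653,-0.3626,0],[0.653,-0.3626,0],[0.653,-0.3626,0],[0.653,-0.3626,0],[0.653,-0.3626,0],[0.653,-0.3626,0],[0.653,-0.3626,0],[0.653,-0.3626,0],[0.653,-0.3626,0],[0.653,-0.3626,0]], "turn": [[0,0,-0.6707],[0,0,-0.6707],[0,0,-0.6707],[0,0,-0.6707],[0,0,-0.6707],[0,0,-0.6707],[0,0,-0.6707],[0,0,-0.6707],[0,0,-0.6707],[0,0,-0.6707],[0,0,-0.6707]]}}

```text
t: 1.25
tool_pos: [0.4396, -0.2611, 0.2224]
tool_rot: [-180.0, 0.0, 59.9]
ft_force: [-0.2, -0.3, -0.8]
finger_gap: 0.0058
```

Request:
{"api": "servo_tool", "payload": {"fingers": [1,1,1,1,1,1,1,1,1,1], "offset": [[0.495,0.0954,0.046],[0.495,0.0954,0.046],[0.495,0.0954,0.046],[0.495,0.0954,0.046],[0.495,0.0954,0.046],[0.495,0.0954,0.046],[0.495,0.0954,0.046],[0.495,0.0954,0.046],[0.495,0.0954,0.046],[0.495,0.0954,0.046]], "turn": [[0,0,-0.4175],[0,0,-0.4175],[0,0,-0.4175],[0,0,-0.4175],[0,0,-0.4175],[0,0,-0.4175],[0,0,-0.4175],[0,0,-0.4175],[0,0,-0.4175],[0,0,-0.4175]]}}

```text
t: 2.25
tool_pos: [0.605, -0.0711, 0.2]
tool_rot: [180.0, 0.0, 84.9]
ft_force: [-0.3, 0.2, 0.6]
finger_gap: 0.0007
```

Run:
```python
from h import *
from g import *
s=bot.get_image("scene");w=bot.get_image("wrist")
c=cv2.resize(s["color"][165:295,150:330],(720,520),interpolation=cv2.INTER_CUBIC)
cv2.imwrite("pics/w1.png",np.hstack([cv2.resize(c,(400,300)),cv2.resize(w["color"],(400,300))])[:,:,::-1])
q=W(0,-.266,.20); p=prop(.066,0,.025)
for k,(r,al) in enumerate([(.066,0),(.066,-.0)]+[(.066,x) for x in np.arange(.1,1.01,.1)]):
    t=prop(r,al,.012 if k==0 else 0); print(t.round(4),rel(q,85.05,t,85.05))
```

```text
[ 0.605  -0.0695  0.149 ] (array([0.   , 0.   , 0.102]), -0.0)
[ 0.605  -0.0695  0.137 ] (array([0.   , 0.   , 0.126]), -0.0)
[ 0.605  -0.0699  0.1304] (array([-0.0007,  0.    ,  0.1392]), -0.0)
[ 0.605  -0.0696  0.1237] (array([-0.0002, -0.    ,  0.1525]), -0.0)
[ 0.6051 -0.0686  0.1172] (array([0.0018, 0.    , 0.1656]), -0.0)
[ 0.6053 -0.067   0.1107] (array([0.005 , 0.    , 0.1785]), -0.0)
[ 0.6055 -0.0648  0.1045] (array([0.0094, 0.    , 0.191 ]), -0.0)
[ 0.6057 -0.062   0.0985] (array([0.0152, 0.    , 0.203 ]), -0.0)
[ 0.606  -0.0585  0.0928] (array([0.022 , 0.    , 0.2143]), -0.0)
[ 0.6063 -0.0546  0.0875] (array([0.03  , 0.    , 0.2249]), -0.0)
[ 0.6067 -0.0501  0.0827] (array([0.039 , 0.    , 0.2347]), -0.0)
[ 0.6072 -0.0451  0.0782] (array([0.0489, 0.    , 0.2435]), -0.0)
```

View pics/w1.png

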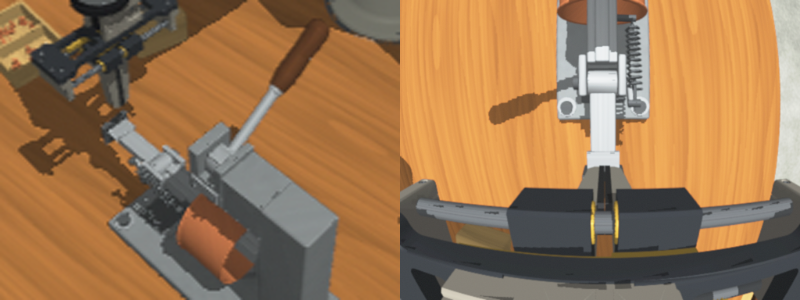

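The fingers are centred over the bar, with the bar at column ~603 of the wrist panel and the toe pad below the tips. I'll push gently first and check the force.

Request:
{"api": "servo_tool", "payload": {"fingers": [1,1,1,1,1,1], "offset": [[0,0,0.08],[0,0,0.102],[0,0,0.115],[0,0,0.126],[0,0,0.134],[0,0,0.139]], "turn": [[0,0,0],[0,0,0],[0,0,0],[0,0,0],[0,0,0],[0,0,0]]}}

```text
t: 2.95
tool_pos: [0.6056, -0.0701, 0.132]
tool_rot: [180.0, 0.1, 85.1]
ft_force: [-5.4, -0.2, 7.8]
finger_gap: 0.0007
```

Request:
{"api": "servo_tool", "payload": {"fingers": [1,1,1,1,1,1,1,1], "offset": [[0,0,0.007],[0,0,0.0135],[0.001,0,0.02],[0.002,0,0.0265],[0.0035,0,0.033],[0.005,0,0.0395],[0.007,0,0.046],[0.0095,0,0.052]], "turn": [[0,0,0],[0,0,0],[0,0,0],[0,0,0],[0,0,0],[0,0,0],[0,0,0],[0,0,0]]}}

```text
t: 3.75
tool_pos: [0.6063, -0.065, 0.1043]
tool_rot: [179.9, 0.0, 85.0]
ft_force: [-1.2, -1.4, 2.8]
finger_gap: 0.0006
```

Request:
{"api": "servo_tool", "payload": {"fingers": [1,1,1,1,1,1,1,1,1,1], "offset": [[0.003,0,0.006],[0.006,0,0.012],[0.0095,0,0.018],[0.013,0,0.0235],[0.017,0,0.029],[0.021,0,0.034],[0.026,0,0.039],[0.03,0,0.0435],[0.0395,0,0.0525],[0.0395,0,0.0525]], "turn": [[0,0,0],[0,0,0],[0,0,0],[0,0,0],[0,0,0],[0,0,0],[0,0,0],[0,0,0],[0,0,0],[0,0,0]]}}

```text
t: 4.75
tool_pos: [0.607, -0.0445, 0.077]
tool_rot: [-179.9, -0.0, 85.1]
ft_force: [-0.7, 0.1, -0.3]
finger_gap: 0.0006
```

Run:
```python
from h import *
s=bot.get_image("scene");w=bot.get_image("wrist")
cv2.imwrite("pics/w2.png",np.hstack([cv2.resize(s["color"][165:295,150:330],(400,300),interpolation=cv2.INTER_CUBIC),cv2.resize(w["color"],(400,300))])[:,:,::-1])
```

```text
(no output)
```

View pics/w2.png

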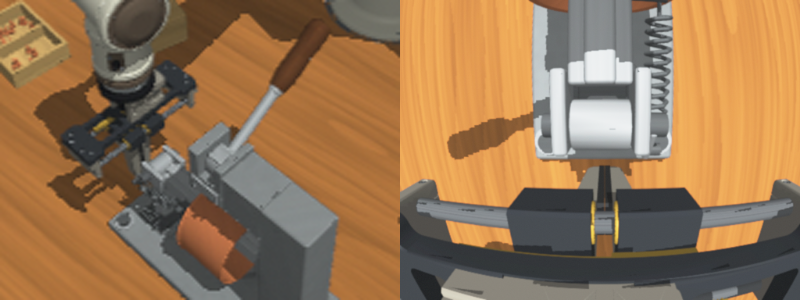

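No residual force, and the bar is gone from the wrist view: it snapped down. Backing off and moving over the lever.

Request:
{"api": "servo_tool", "payload": {"fingers": [1,1,1,1,1,1,1,1,1,1], "offset": [[-0.06,0,0],[-0.06,0,-0.1],[-0.06,0,-0.64],[-0.06,0,-0.64],[-0.06,0,-0.64],[-0.06,0,-0.64],[-0.06,0,-0.64],[-0.06,0,-0.64],[-0.06,0,-0.64],[-0.06,0,-0.64]], "turn": [[0,0,0],[0,0,0],[0,0,0],[0,0,0],[0,0,0],[0,0,0],[0,0,0],[0,0,0],[0,0,0],[0,0,0]]}}

```text
t: 5.85
tool_pos: [0.6048, -0.0752, 0.3968]
tool_rot: [-179.9, -0.0, 85.0]
ft_force: [0.2, 0.3, 0.4]
finger_gap: 0.0001
```

Request:
{"api": "servo_tool", "payload": {"fingers": [0.57,0.57,0.57,0.57,0.57,0.57,0.57,0.57], "offset": [[0.413,-0.268,0],[0.413,-0.268,0],[0.413,-0.268,0],[0.413,-0.268,0],[0.413,-0.268,0],[0.413,-0.268,0],[0.413,-0.268,0],[0.413,-0.268,0]], "turn": [[0,0,-1],[0,0,-1],[0,0,-1],[0,0,-1],[0,0,-1],[0,0,-1],[0,0,-1],[0,0,-1]]}}

```text
t: 6.65
tool_pos: [0.4882, 0.1425, 0.395]
tool_rot: [-179.8, -0.2, 145.1]
ft_force: [-0.1, 1.0, -0.9]
finger_gap: 0.0199
```

Request:
{"api": "servo_tool", "payload": {"fingers": [0.57,0.57,0.57,0.57,0.57], "offset": [[0,0,0],[0,0,0],[0,0,0],[0,0,0],[0,0,0]], "turn": [[0,0,-0.5],[0,0,-0.5],[0,0,-0.5],[0,0,-0.5],[0,0,-0.5]]}}

```text
t: 7.15
tool_pos: [0.4889, 0.1418, 0.3959]
tool_rot: [-180.0, -0.2, 174.8]
ft_force: [0.3, 0.1, -0.4]
finger_gap: 0.0199
```

Run:
```python
from h import *
from g import *
s=bot.get_image("scene");t=bot.get_image("top");w=bot.get_image("wrist")
np.savez("s2.npz",P=pts(s),**s)
print(W(-.134,-.065,.398))
cv2.imwrite("pics/w3.png",np.hstack([cv2.resize(s["color"][165:295,150:330],(400,300),interpolation=cv2.INTER_CUBIC),cv2.resize(w["color"],(400,300))])[:,:,::-1])
# stand: grey points near press (0,-190..-215), low z
P=pts(s);a=(P-np.r_[O,0]);q=np.c_[a[...,:2].reshape(-1,2)@Rp,a[...,2].reshape(-1)]
C=s["color"].astype(int).reshape(-1,3)
m=(abs(q[:,0])<.03)&(q[:,1]<-.16)&(q[:,1]>-.30)&(q[:,2]>.022)&(q[:,2]<.2)
for z in np.arange(.02,.16,.01):
    S=q[m&(abs(q[:,2]-z)<.005)]
    if len(S): print(round(z,3),len(S),"y",S[:,1].min().round(3),S[:,1].max().round(3))
```

```text
[0.48889116 0.1423048  0.398     ]
0.02 21 y -0.215 -0.166
0.03 66 y -0.203 -0.166
0.04 14 y -0.193 -0.176
0.05 13 y -0.193 -0.177
0.06 5 y -0.183 -0.177
0.07 4 y -0.182 -0.18
0.08 4 y -0.185 -0.18
0.1 4 y -0.209 -0.165
0.11 23 y -0.212 -0.16
0.12 33 y -0.205 -0.161
0.13 120 y -0.204 -0.161
0.14 53 y -0.201 -0.162
```

View pics/w3.png

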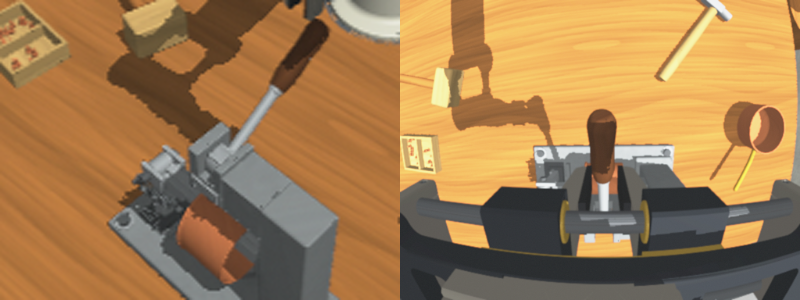

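The stand is down: foot at press y -203…-166, z ≈ 0.03, which matches 1.64 rad. The fingers straddle the grip, which is centred at column ~602 of the wrist panel. Now I press the lever along its arc.

Request:
{"api": "servo_tool", "payload": {"fingers": [0.57,0.57,0.57,0.57,0.57,0.57,0.57], "offset": [[0,0,0.05],[0,0,0.09],[0,0,0.11],[0.005,0,0.125],[0.01,0,0.14],[0.016,0,0.16],[0.02,0,0.17]], "turn": [[0,0,0],[0,0,0],[0,0,0],[0,0,0],[0,0,0],[0,0,0],[0,0,0]]}}

```text
t: 8.0
tool_pos: [0.4791, 0.1427, 0.3131]
tool_rot: [-180.0, 0.0, 175.0]
ft_force: [-1.7, -1.7, 4.5]
finger_gap: 0.0195
```

Contact at 4.5 N, as expected. Continuing.

Request:
{"api": "servo_tool", "payload": {"fingers": [0.57,0.57,0.57,0.57,0.57,0.57,0.57,0.57,0.57,0.57,0.57,0.57], "offset": [[0.008,0,0.015],[0.012,0,0.032],[0.016,0,0.055],[0.02,0,0.078],[0.022,0,0.1],[0.022,0,0.12],[0.02,0,0.14],[0.016,0,0.165],[0.012,0,0.19],[0.003,0,0.215],[-0.008,0,0.24],[-0.02,0,0.26]], "turn": [[0,0,0],[0,0,0],[0,0,0],[0,0,0],[0,0,0],[0,0,0],[0,0,0],[0,0,0],[0,0,0],[0,0,0],[0,0,0],[0,0,0]]}}

```text
t: 9.2
tool_pos: [0.4846, 0.142, 0.1803]
tool_rot: [-179.9, -0.7, 175.0]
ft_force: [-13.6, -2.8, 6.1]
finger_gap: 0.0196
```

Request:
{"api": "servo_tool", "payload": {"fingers": [0.57,0.57,0.57,0.57,0.57], "offset": [[0,0,0.01],[0,0,0.016],[0,0,0.016],[0,0,0.016],[0,0,0.016]], "turn": [[0,0,0],[0,0,0],[0,0,0],[0,0,0],[0,0,0]]}}

```text
t: 9.7
tool_pos: [0.487, 0.1418, 0.1742]
tool_rot: [-179.9, -0.3, 175.0]
ft_force: [-7.6, -3.0, 7.3]
finger_gap: 0.0199
```

Run:
```python
from h import *
from g import *
s=bot.get_image("scene");print(bot.observe()["ft_force"])
w=bot.get_image("wrist")
cv2.imwrite("pics/w4.png",np.hstack([cv2.resize(s["color"][165:295,150:330],(400,300),interpolation=cv2.INTER_CUBIC),cv2.resize(w["color"],(400,300))])[:,:,::-1])
a=pts(s)-np.r_[O,0];q=np.c_[a[...,:2].reshape(-1,2)@Rp,a[...,2].reshape(-1)]
m=(abs(q[:,1]+.065)<.02)&(q[:,2]>.07)&(q[:,2]<.26)
for x in np.arange(-.2,-.04,.01):
    S=q[m&(abs(q[:,0]-x)<.005)]
    if len(S): print(x.round(3),len(S),S[:,2].min().round(3),S[:,2].max().round(3))
```

```text
[-7.59996556 -3.49807015  7.2758547 ]
-0.17 5 0.127 0.142
-0.16 8 0.128 0.142
-0.15 13 0.13 0.24
-0.14 28 0.141 0.247
-0.13 89 0.143 0.259
-0.12 64 0.153 0.242
-0.11 26 0.153 0.259
-0.1 33 0.159 0.26
-0.09 20 0.162 0.187
-0.08 13 0.172 0.193
-0.07 12 0.189 0.198
-0.06 7 0.2 0.206
```

View pics/w4.png

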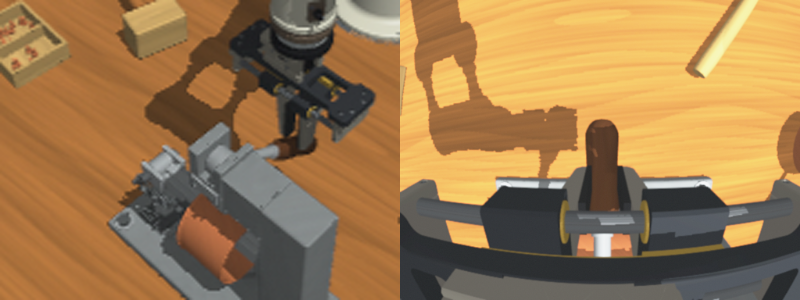

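The lever slopes about 30° below level and the force has not jumped, so it is not yet at the stop. Pressing on.

Request:
{"api": "servo_tool", "payload": {"fingers": [0.57,0.57,0.57,0.57], "offset": [[0,0,0.007],[0,0,0.014],[0,0,0.014],[0,0,0.014]], "turn": [[0,0,0],[0,0,0],[0,0,0],[0,0,0]]}}

```text
t: 10.2
tool_pos: [0.4888, 0.1397, 0.1705]
tool_rot: [-179.7, -0.0, 175.1]
ft_force: [-11.4, -11.8, 21.3]
finger_gap: 0.0199
```

Request:
{"api": "servo_tool", "payload": {"fingers": [0.57,0.57,0.57], "offset": [[0,0,0.006],[0,0,0.006],[0,0,0.006]], "turn": [[0,0,0],[0,0,0],[0,0,0]]}}

```text
t: 10.5
tool_pos: [0.4892, 0.1397, 0.1699]
tool_rot: [-179.7, 0.0, 175.1]
ft_force: [-17.1, -12.3, 34.9]
finger_gap: 0.0203
```

The force climbed to 35 N with only 0.6 mm of movement, so the lever is at the stop. Letting it rise under control.

Request:
{"api": "servo_tool", "payload": {"fingers": [0.57,0.57,0.57,0.57,0.57,0.57,0.57,0.57,0.57,0.57,0.57,0.57], "offset": [[0,0,-0.015],[0.01,0,-0.04],[0.02,0,-0.065],[0.032,0,-0.09],[0.038,0,-0.115],[0.042,0,-0.14],[0.042,0,-0.17],[0.04,0,-0.2],[0.036,0,-0.225],[0.03,0,-0.25],[0.022,0,-0.275],[0.014,0,-0.3]], "turn": [[0,0,0],[0,0,0],[0,0,0],[0,0,0],[0,0,0],[0,0,0],[0,0,0],[0,0,0],[0,0,0],[0,0,0],[0,0,0],[0,0,0]]}}

```text
t: 11.7
tool_pos: [0.4829, 0.1426, 0.3153]
tool_rot: [180.0, 0.1, 175.0]
ft_force: [2.0, -2.3, 0.9]
finger_gap: 0.0197
```

Request:
{"api": "servo_tool", "payload": {"fingers": [0.57,0.57,0.57,0.57,0.57,0.57,0.57,0.57], "offset": [[-0.004,0,-0.02],[-0.01,0,-0.05],[-0.014,0,-0.1],[-0.014,0,-0.18],[0.2,0,-0.2],[0.2,0,-0.2],[0.2,0,-0.2],[0.2,0,-0.2]], "turn": [[0,0,0],[0,0,0],[0,0,0],[0,0,0],[0,0,0],[0,0,0],[0,0,0],[0,0,0]]}}

```text
t: 12.5
tool_pos: [0.3817, 0.1522, 0.4152]
tool_rot: [179.9, 0.0, 175.1]
ft_force: [0.9, 1.0, 0.3]
finger_gap: 0.0198
```

Run:
```python
from h import *
from g import *
s=bot.get_image("scene");t=bot.get_image("top");print(bot.observe()["ft_force"])
cv2.imwrite("pics/w5.png",np.hstack([cv2.resize(s["color"][165:295,150:330],(400,300),interpolation=cv2.INTER_CUBIC),cv2.resize(t["color"],(400,300))])[:,:,::-1])
a=pts(s)-np.r_[O,0];q=np.c_[a[...,:2].reshape(-1,2)@Rp,a[...,2].reshape(-1)]
d=np.load("scene.npz");a0=d["P"]-np.r_[O,0];q0=np.c_[a0[...,:2].reshape(-1,2)@Rp,a0[...,2].reshape(-1)]
for nm,Q in(("before",q0),("now",q)):
  m=(abs(Q[:,1]+.065)<.02)&(Q[:,2]>.23)&(Q[:,2]<.36)
  print(nm,[(x,Q[m&(abs(Q[:,0]-x)<.006)][:,2].max().round(3)) for x in(-.16,-.14,-.12,-.1)])
m=(abs(q[:,0])<.03)&(q[:,1]<-.16)&(q[:,1]>-.30)
for z in(.03,.05,.11): S=q[m&(abs(q[:,2]-z)<.005)]; print(z,len(S),S[:,1].min(),S[:,1].max())
for nm,Q,C in(("before",q0,d["color"]),("now",q,s["color"])):
  C=C.reshape(-1,3).astype(int); m=(C[:,0]-C[:,2]>60)&(abs(Q[:,0])<.07)&(Q[:,1]<.0)&(Q[:,1]>-.13)&(Q[:,2]>.05)&(Q[:,2]<.16)
  print(nm,m.sum(),np.median(Q[m],0).round(4),np.percentile(Q[m],[2,98],0).round(3).tolist())
```

```text
[ 0.49316472 -0.25438332 -0.1053955 ]
before [(-0.16, np.float64(0.346)), (-0.14, np.float64(0.335)), (-0.12, np.float64(0.324)), (-0.1, np.float64(0.311))]
now [(-0.16, np.float64(0.344)), (-0.14, np.float64(0.335)), (-0.12, np.float64(0.322)), (-0.1, np.float64(0.313))]
0.03 64 -0.20156643596660997 -0.16505763345345728
0.05 12 -0.19314805395844292 -0.17910300342514632
0.11 24 -0.213718576812817 -0.160222975089458
before 547 [ 0.0319 -0.0613  0.1276] [[0.006, -0.103, 0.053], [0.048, -0.027, 0.142]]
now 568 [ 0.0311 -0.062   0.128 ] [[0.004, -0.103, 0.052], [0.048, -0.027, 0.143]]
```

View pics/w5.png

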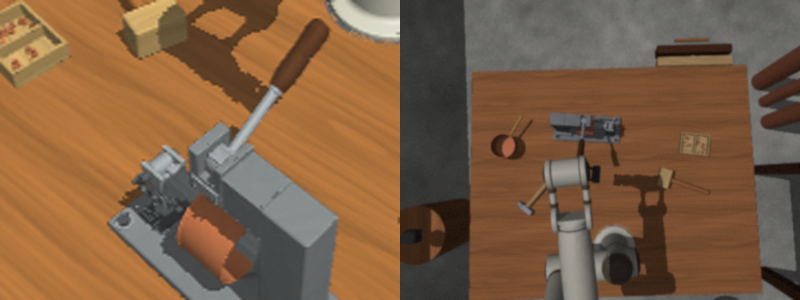

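The lever is back at rest, the stand is down, the shell has not moved and the arm is clear. Handing in.

```bash
python3 -c "
from cell import bot
print(bot.finish_job())"
```

```text
the job is handed in; nothing more can be done
None
```

The prop stand is swung down and snapped home under the horn. After that I pulled the lever down to its stop and let it come back up to rest. The job was handed in at about 12.6 s; no verdict was reported.

- **Prop stand:** I pushed it near its foot with the closed fingers. The force was about 8 N at first and gone after dead centre. Depth readings before and after the lever stroke put the foot at press y -202 to -165 mm, which matches 1.64 rad.
- **Lever:** I pressed it down on the grip with the fingers set 20 mm apart. The stop showed clearly: the last 3 mm of command gave only 0.6 mm of motion, and the upward force on the tool rose from 21 to 35 N. Total wrist force there was about 41 N, against a limit of 120 N. On that last push there was also about 12 N of sideways force, more than I expected.
- **Last checks:** The lever's top line is back within 2 mm of its starting heights, and the shell's median position is within 1 mm. I checked the saucepan, tray, mallet and hammer only by eye, and they look unmoved. The arm is clear with about zero force. No check failed.

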